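Fit the bench dog into its hidden hole

ROBOT

A 7-joint arm with a two-finger parallel gripper is mounted at the origin on the work surface. World frame = base frame: x ahead of the robot, y to its left, z up, the work surface at z = 0. Lengths are in m, angles in degrees, forces in N, time in s.
With the tool pointing down it reaches from about 0.425 to 0.875 m from the base axis. Payload 4.7 kg.
Tool frame: the origin (TCP) lies midway between the tips of the shut fingers; the grasp point (between the pads) lies 19 mm behind it; z points along the fingers, y is the direction in which the jaws open and shut (so a half turn about z gives the same grasp; the last joint's range is limited). The gripper opens to 87 mm and grips with 3 to 60 N. Pads are 19 mm wide; open, the fingers measure 117 mm over their backs; the gripper's body (75 mm by 190 mm) begins 51 mm behind the grasp point.
Start: joints at [70.995, 18.392, -4.016, 83.108, 1.295, 78.541, -3.26], TCP at [0.22, -0.612, 0.223] pointing down, gripper open.
Joint ranges: [-163.93, 163.93], [-17.29, 119.83], [-79.2, 71.16], [3.27, 140.29], [-89.18, 269.18], [5.43, 117.66], [-154.24, 154.24]. Speed limits (degrees/s): [147.25, 147.25, 180, 180, 180, 180, 180].

INTERFACE

Orientations are given as [roll, pitch, yaw] about the fixed x, y, z axes, in that order (R = Rz(yaw) Ry(pitch) Rx(roll)).
In Python, from cell import env gives the robot as it stands. The module is installed in compiled form; this text tells all that it offers.
- The arm moves only by the tool servo_tool, never from a script. Its argument "plan" is a list of rows, each a list of 3 entries, a list of its own where there are three numbers: the opening, from 0 (shut) to 1 (fully open), then the shift along the tool's x, y, z in cm, then the turn, a rotation vector about the tool's x, y, z in degrees. A call has 1 to 20 rows; each row shifts and turns the pose as measured when the row begins, along the tool's axes as they then stand; what a row does not reach is not made up. A row lasts 1/12 s, in which the tool goes at most 41.7 mm and 7.16 degrees, less where a joint would pass 70% of its speed; a pose out of reach is approached as far as the arm can. A call is refused whole if a number of a shift passes 4.17 or a number of a turn 7.16, either way. A call with a gripper value outside its range is refused whole. The fingers move at their own pace and stop on an object; "force" is the grip in N (left out, the last holds). Time passes only in rows, so rows that do not move let the fingers close. It gives the time, the measured TCP pose, the force and the opening at its end, in the units of the state.
- env.get_obs(): the state, without advancing time (a new reading comes with each control period).
- env.read_camera(name): name is "side" or "top" or "wrist"; returns a dict with "image" (400x640x3 uint8, blue, green, red), "fx", "fy", "cx", "cy" (pixels), "k1" (the pictures are not rectified: a ray, as slopes to the right and down, at radius r is drawn at 1 + k1 r^2 times it, then the intrinsics apply), "rvec" (rotation vector, rad) and "tvec" (3), from world to camera coordinates, as OpenCV has them; the wrist camera has in their place "T_tool_cam" (4x4, takes a point from camera to tool coordinates, whose origin is the TCP and whose axes are the flange's). Camera axes: x right, y down, z forward; pixel columns grow to the right and rows downward; lengths in m; the calibration is good to about 2 mm. A picture is of the moment at which its call begins: read the wrist's pose just before it. There is no depth.
- env.sign_off(): hands the job in, once; it reports no verdict.
The state is a dict: "time_s": time; "qpos": joint angles; "joint_velocities": joint speeds; "effort": joint torques, N m; "tool_pos": TCP position; "tool_rot": TCP orientation; "force": force on the tool from outside, world axes, zero at the start; "wrist_torque": the same for the moment, N m; "grip_width": finger opening in m.
Only numpy, scipy, OpenCV 4.12 (cv2) and the standard library are available. Lean on these libraries where they do the work, as an engineer would, in place of code of your own. Each camera call takes 0.05 s, during which the arm holds its last target. There are 200 camera calls.

TASK

Take the square-headed bench dog out of its holder and fit it into the blind hole hidden near the middle of the clamping board: a flush dust plug of the same wood closes it, so sweep the dog's foot in a spiral over the panel under light pressure until it drops in. Press gently while you search (never with more than about 6 kg of weight), so as not to score the wood. Then press it fully home, collar flat on the panel, and let go, leaving the round-headed dog, the coffee cup and the glue bottle where they stand.

Things in the scene. Friction and masses are not known exactly. Their poses are not given: they have to be found in the camera images.
- dog: Bench dog to fit: one steel piece, 180 g, upright in either hole of the holder. From below: round shank 14 mm across, 24 mm long, foot chamfered 1.5 mm; round collar 28 mm across, 6 mm thick (24 to 30 mm above the foot); square head 20 x 20 mm, 40 mm tall (30 to 70 mm above the foot), to be gripped across its flats. Origin: centre of the foot's underside; z up, x and y square to the flats.
- dog_tip (a point): The centre of the dog's foot (the same point as the origin of dog).
- board: Clamping board, fixed: wooden block 160 x 160 mm; flat sunken panel 110 x 110 mm, 36 mm above the bench, inside a rim 25 mm wide and 42 mm high. Origin: centre of its underside; x, y along its sides, z up. One vertical blind hole, 15.5 mm across, 30 mm deep, is hidden under the panel's middle region (see board_mid). With the dog fully home the collar is on the panel, the foot 12 mm above the bench.
- board_mid (a point): Middle of the panel, on its surface, 36 mm above the bench. The hidden hole's centre lies 4 to 8 mm away from it, in any direction. A dust plug 4 mm thick, unseen, closes the hole, its top 0.5 mm below the panel; it gives way at about 3 N of push, slides down at the same resistance and stays where it is pushed.
- holder: Holder, fixed: wooden block 60 mm (x) by 150 mm (y) by 40 mm high with two holes 17 mm across, 30 mm deep, 42 mm either side of its middle along y. The dogs stand loosely in them, collars on the block's top, so their feet are 16 mm above the bench. The square head's flats are within 0.35 rad of the block's sides. Origin: centre of its underside, z up.
- spare: The other bench dog, to be left alone: as tall as the first (70 mm), same shank and collar, but with a round head 22 mm in diameter. It stands in the holder's other hole. Origin at the centre of the foot's underside.
- cup: Lidded coffee cup, 82 mm in diameter and 116 mm tall, standing on the bench beyond the board; to be left alone. Origin at the centre of its underside.
- glue: Glue bottle, 48 mm in diameter and 140 mm tall, standing on the bench beyond the holder; to be left alone. Origin at the centre of its underside.
There are look-alikes about, which are no part of the job. Leave any purple or yellow look-alike of the dog alone. Leave any pink or turquoise look-alike of the board alone.

How it is judged (in metres and radians):
On the way:
1. the square-headed dog has been lifted out of the holder, its foot above the top of the block (height (world z) of dog_tip above 0.045 m), for 0.2 s.
At the end, for the whole second after the job is handed in: The square-headed dog stands at rest in the hole, released, upright within 4 degrees, collar on the panel within 2.5 mm, foot within 16 mm sideways of the panel's middle; the round-headed dog is within 15 mm, cup and glue bottle within 30 mm, of where they stood (z of dog_tip in the frame of board below 0.0145 m and horizontal distance between dog_tip and board_mid below 0.016 m and angle between dog's own z axis and vertical below 0.07 rad and linear speed of dog below 0.02 m/s and distance of spare from where it was at the start of the episode below 0.015 m and distance of each of cup, glue from where it was at the start of the episode below 0.03 m); the robot touches nothing.
It fails at once if while its foot is still on or near the panel's surface (less than 6 mm deep), the dog is pressed on the board with more than 60 N (contact force between dog and board above 60 N and z of dog_tip in the frame of board above 0.03 m).
It fails at once if the round-headed dog is moved by more than 15 mm (distance of spare from where it was at the start of the episode above 0.015 m).
It fails at once if the coffee cup is moved by more than 30 mm (distance of cup from where it was at the start of the episode above 0.03 m).
It fails at once if the glue bottle is moved by more than 30 mm (distance of glue from where it was at the start of the episode above 0.03 m).
It also fails if it takes over 72 s, if anything falls off the work surface, if the arm or the gripper's body presses on something with over 40 N, if the wrist force passes 120 N, or if a joint passes its speed limit or range.

## Working session

There is one attempt and no reset: what is moved stays moved. The work goes in short steps, Python scripts to look and compute and a tool call to move; the robot and the scene stay as the last step left them, time stands still between calls to the robot, and variables do not carry over. Pictures are saved under pics/ and viewed, about 8 in all and at most 12, crops included, and the job is handed in when it is done.

Besides the shell and the picture viewer there is one more tool, called in YAML: its name, and indented under it one key for each argument. servo_tool: Moves the arm, as the interface text tells. Its arguments: {"type":"object","properties":{"plan":{"type":"array"},"force":{"type":"number"}},"required":["plan"]}

```bash
mkdir -p pics; cat > h.py <<'E'
import numpy as np, cv2
from cell import env
from scipy.spatial.transform import Rotation as R
def und(c,u,v):
    a,b=(u-c["cx"])/c["fx"],(v-c["cy"])/c["fy"]
    x,y=a,b
    for _ in range(30):
        s=1+c["k1"]*(x*x+y*y); x,y=a/s,b/s
    return np.array([x,y,1.])
def pose(c,o=None):
    # cam->world
    if "rvec" in c:
        Rm=cv2.Rodrigues(np.array(c["rvec"],float))[0]; return Rm.T,-Rm.T@np.array(c["tvec"],float).ravel()
    T=np.array(c["T_tool_cam"]); Rt=R.from_euler('xyz',o["tool_rot"],degrees=True).as_matrix()
    return Rt@T[:3,:3], Rt@T[:3,3]+np.array(o["tool_pos"])
def ray(c,u,v,z,o=None):
    Rw,t=pose(c,o); d=Rw@und(c,u,v); return t+d*(z-t[2])/d[2]
def proj(c,p,o=None):
    Rw,t=pose(c,o); q=Rw.T@(np.array(p)-t); x,y=q[:2]/q[2]; s=1+c["k1"]*(x*x+y*y)
    return c["fx"]*x*s+c["cx"],c["fy"]*y*s+c["cy"]
E
python3 - <<'E'
from h import *
print(env.get_obs())
for n in ("top","side","wrist"):
    c=env.read_camera(n); cv2.imwrite(f"pics/{n}0.png",c["image"]); 
    print(n,{k:v for k,v in c.items() if k!="image"})
E
```

```text
{'time_s': 0.0, 'qpos': array([70.9925674 , 18.43860814, -4.01562656, 83.17250176,  1.29535149,
       78.53899084, -3.26140361]), 'joint_velocities': array([ 0.01693891, -0.04925867, -0.01720312, -0.03919406,  0.09190688,
        0.02062   ,  0.07194982]), 'effort': array([-2.45021447e-04, -4.91285133e+01, -4.04187161e-01, -3.12530851e+01,
       -6.40695216e-02,  4.37557453e-02,  1.82603908e-04]), 'tool_pos': array([ 0.22011761, -0.61103897,  0.22148765]), 'tool_rot': array([-1.79895156e+02,  5.85821976e-03,  1.98158912e+01]), 'force': array([0.12062448, 0.82891596, 0.31417513]), 'wrist_torque': array([-0.01583135,  0.01134207,  0.01217776]), 'grip_width': 0.08697241342520487}
top {'fx': 507.1769597373582, 'fy': 507.1769597373582, 'cx': 314.87523653522385, 'cy': 205.98856124584833, 'k1': -0.09301107562451655, 'rvec': array([ 2.12192869, -2.1624374 ,  0.15634339]), 'tvec': array([-0.04239859,  0.49670655,  1.60837698])}
side {'fx': 401.578472728985, 'fy': 401.578472728985, 'cx': 319.78486923124706, 'cy': 194.80648041630963, 'k1': 0.01893797416812947, 'rvec': array([ 2.08561659, -0.05453063,  0.02853175]), 'tvec': array([-0.48473857,  0.05185687,  1.18804635])}
wrist {'fx': 351.84392750811713, 'fy': 351.84392750811713, 'cx': 320.80262240293087, 'cy': 196.58027446253524, 'k1': -0.024377526798249796, 'T_tool_cam': array([[ 7.17758802e-04, -9.58448801e-01, -2.85263704e-01,
         7.74598824e-02],
       [ 9.99999440e-01,  4.66000003e-04,  9.50423245e-04,
        -1.78852808e-04],
       [-7.77999133e-04, -2.85264226e-01,  9.58448598e-01,
        -1.62500524e-01],
       [ 0.00000000e+00,  0.00000000e+00,  0.00000000e+00,
         1.00000000e+00]])}
```

View pics/top0.png

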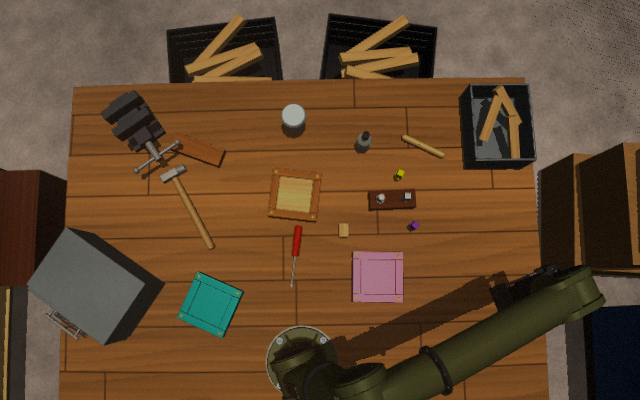

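View pics/side0.png

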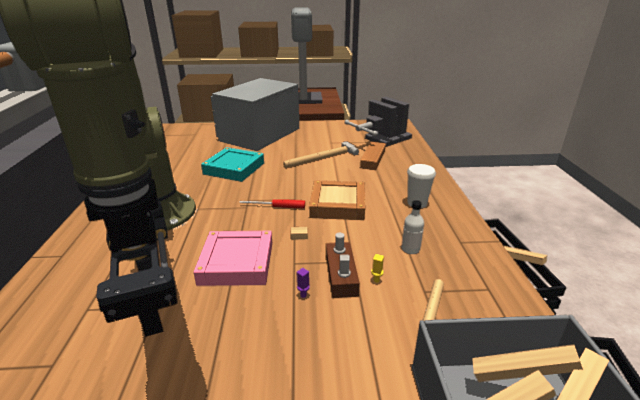

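The top view shows the board at about (295,195) and the holder at (392,200). The dog heads are at (381,198) and (407,196), and the glue bottle is at (363,142). In the side view the nearer head at (344,265) is the square one, which is the right-hand head in the top view. I'll zoom in and compute positions.

```bash
python3 - <<'E'
from h import *
c=env.read_camera("top"); s=env.read_camera("side")
for n,u,v,z in (("sqhead",407.5,196.5,.086),("rnd",381,198,.086),("boardc",295.5,194.5,.04),("cup",293,115,.116),("glue",365,134,.14),("yel",400,174,.05)):
    p=ray(c,u,v,z); print(n,p.round(4),"side px",np.round(proj(s,p)))
a=cv2.resize(c["image"][150:250,250:450],None,fx=4,fy=4,interpolation=cv2.INTER_CUBIC)
cv2.imwrite("pics/crop.png",a)
E
```

```text
sqhead [ 0.5131 -0.3453  0.086 ] side px [341. 256.]
rnd [ 0.5099 -0.2611  0.086 ] side px [336. 234.]
boardc [0.5343 0.0105 0.04  ] side px [336. 194.]
cup [0.7781 0.0122 0.116 ] side px [420. 169.]
glue [ 0.7039 -0.2122  0.14  ] side px [415. 201.]
yel [ 0.5938 -0.3309  0.05  ] side px [376. 264.]
```

View pics/crop.png

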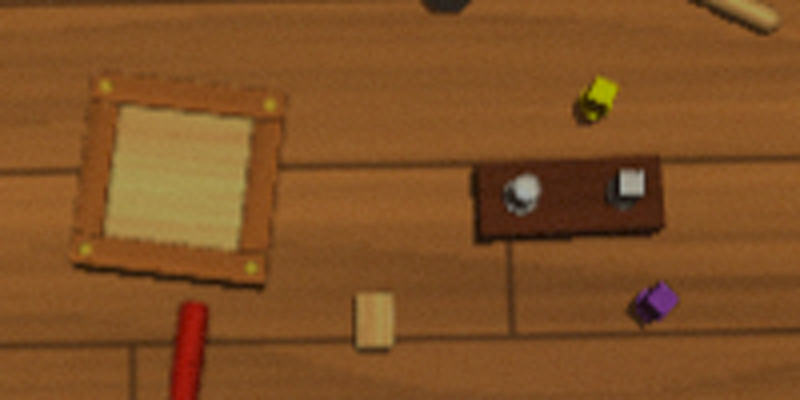

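The crop shows the square head at crop (631,183), image px (407.8,195.7), and the round one at crop (525,188). The panel centre is at crop (179,177), image px (294.8,194.3). Next I move over the dog.

servo_tool:
  plan:
    - [1,[3.3,-1.37,0],[0,0,0]]
    - [1,[3.3,-1.37,0],[0,0,0]]
    - [1,[3.3,-1.37,0],[0,0,0]]
    - [1,[3.3,-1.37,0],[0,0,0]]
    - [1,[3.3,-1.37,0],[0,0,0]]
    - [1,[3.3,-1.37,0],[0,0,0]]
    - [1,[3.3,-1.37,0],[0,0,0]]
    - [1,[3.3,-1.37,0],[0,0,0]]
    - [1,[3.3,-1.37,0],[0,0,0]]
    - [1,[3.3,-1.37,0],[0,0,0]]
    - [1,[3.3,-1.37,0],[0,0,0]]
    - [0.6,[0,0,0],[0,0,6]]
    - [0.6,[0,0,0],[0,0,6]]
    - [0.6,[0,0,0],[0,0,6]]
    - [0.6,[0,0,0],[0,0,0]]
    - [0.6,[0,0,0],[0,0,0]]
  force: 40

```text
time_s: 1.58
tool_pos: [0.5226, -0.3329, 0.2171]
tool_rot: [-179.8, 0.2, 1.0]
force: [0.3, -0.0, 0.3]
grip_width: 0.0616
```

```bash
python3 - <<'E'
from h import *
o=env.get_obs(); c=env.read_camera("wrist"); print(o["time_s"],o["tool_pos"],o["tool_rot"],o["grip_width"],o["force"])
cv2.imwrite("pics/w1.png",c["image"])
E
```

```text
1.5833 [ 0.52263281 -0.33294215  0.21715   ] [-179.79046279    0.20023704    1.02126475] 0.06159331363743302 [ 0.34218155 -0.02305114  0.33397036]
```

View pics/w1.png

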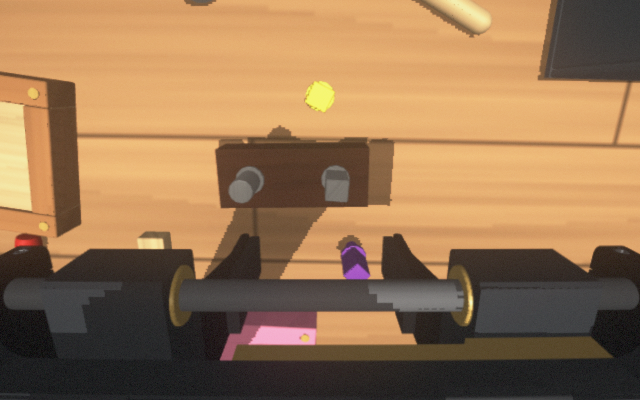

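The wrist view shows the square head at about (337,189) and the round one at (240,190), with yellow at (320,96) and purple at (355,262). I'll segment the square top.

```bash
cat > sq.py <<'E'
from h import *
o=env.get_obs(); c=env.read_camera("wrist"); im=c["image"]
x0,y0=290,150
k=im[y0:y0+80,x0:x0+90]
hsv=cv2.cvtColor(k,cv2.COLOR_BGR2HSV); 
m=((hsv[...,1]<60)&(hsv[...,2]>60)).astype(np.uint8)
g=cv2.cvtColor(k,cv2.COLOR_BGR2GRAY)
for r in range(14,60,2): print(r+y0,' '.join(f"{v:3d}" if mm else '  .' for v,mm in zip(g[r,24:76:2],m[r,24:76:2])))
cv2.imwrite("pics/w2.png",cv2.resize(k,None,fx=8,fy=8,interpolation=cv2.INTER_NEAREST))
E
python3 sq.py
```

```text
164   .   .   .   .   .   .   .   .   .   .   .   .   .   .   .   .   .   .   .   .   .   .   .   .   .   .
166   .   .   .   .   .   .   .   .  95 117 121 121 106  88   .   .   .   .   .   .   .   .   .   .   .   .
168   .   .   .   .   .   .  85 124 123 124 125 125 123 123 118   .   .   .   .   .   .   .   .   .   .   .
170   .   .   .   .   .  94  97  90  91  92  95  96 101 102 106 107   .   .   .   .   .   .   .   .   .   .
172   .   .   .   .   . 115  95  87  86  87  85  89  85  85  88  90  93   .   .   .   .   .   .   .   .   .
174   .   .   .   .  94 119  93  85  87  86  88  85  89  85  84  89  88   .   .   .   .   .   .   .   .   .
176   .   .   .   . 111 119  92  85  83  89  91  88  85  88  88  87  88  95   .   .   .   .   .   .   .   .
178   .   .   .   . 117 118  90  88  90  88  88  89  88  89  84  85  86 104   .   .   .   .   .   .   .   .
180   .   .   .   . 114 114 106 118 120 113 116 113 112 113 110 112 110 100   .   .   .   .   .   .   .   .
182   .   .   .   . 112 112 107 122 119 125 122 123 119 121 120 120 116 105   .   .   .   .   .   .   .   .
184   .   .   .   . 
[... 683 characters left out ...]
 118 119 119 114   .   .   .   .   .   .   .   .   .
198   .   .   .   .   .   . 108 119 119 121 122 120 119 118 119 118 112   .   .   .   .   .   .   .   .   .
200   .   .   .   .   .   .  97 108 105 111 113 114 116 117 120 120 104   .   .   .   .   .   .   .   .   .
202   .   .   .   .   .   .   .   .   .   .   .   .   .   .   .   .   .   .   .   .   .   .   .   .   .   .
204   .   .   .   .   .   .   .   .   .   .   .   .   .   .   .   .   .   .   .   .   .   .   .   .   .   .
206   .   .   .   .   .   .   .   .   .   .   .   .   .   .   .   .   .   .   .   .   .   .   .   .   .   .
208   .   .   .   .   .   .   .   .   .   .   .   .   .   .   .   .   .   .   .   .   .   .   .   .   .   .
```

```bash
python3 -c "
import cv2;a=cv2.imread('pics/w2.png');print(a.shape);cv2.imwrite('pics/w2b.png',cv2.resize(a,(675,600)))"
```

```text
(640, 720, 3)
```

View pics/w2b.png

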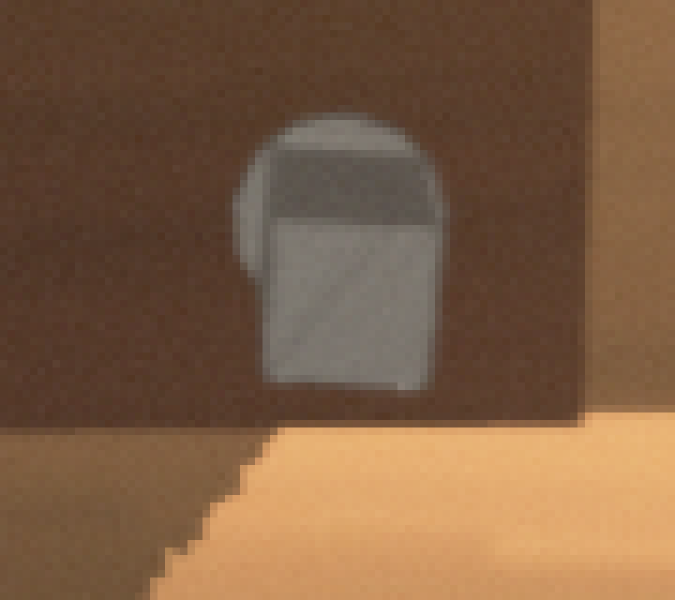

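The crop shows the top-face corners at about (325.6,179.1), (348.4,179.7), (347.3,202.0) and (325.2,200.7) in image pixels.

```bash
python3 - <<'E'
from h import *
o=env.get_obs(); c=env.read_camera("wrist")
P=np.array([ray(c,u,v,.086,o) for u,v in ((325.6,179.1),(348.4,179.7),(347.3,202.0),(325.2,200.7))])
print(P.round(4),P.mean(0))
for a,b in ((0,1),(3,2)): d=P[b]-P[a]; print(np.linalg.norm(d),np.degrees(np.arctan2(d[0],-d[1])))
for a,b in ((1,2),(0,3)): d=P[b]-P[a]; print(np.linalg.norm(d),np.degrees(np.arctan2(-d[1],-d[0])))
t=env.read_camera("top"); print("top",ray(t,407.8,195.7,.086))
d=P.mean(0)-o["tool_pos"]; Rt=R.from_euler('xyz',o["tool_rot"],degrees=True).as_matrix(); print("tool d",Rt.T@d)
E
```

```text
[[ 0.5276 -0.3375  0.086 ]
 [ 0.5275 -0.3571  0.086 ]
 [ 0.5074 -0.3569  0.086 ]
 [ 0.5082 -0.3375  0.086 ]] [ 0.51768227 -0.34724317  0.086     ]
0.019582438616282023 -0.5080291545045936
0.019375629139644905 -2.482002652415143
0.0200943281619062 -0.45415687307525743
0.01942836367512081 0.19151296490966394
top [ 0.51568985 -0.34639899  0.086     ]
tool d [-0.00434445  0.01412298  0.13115177]
```

servo_tool:
  plan:
    - [0.6,[-0.5,1.4,0],[0,0,1.5]]
    - [0.6,[0,0,3],[0,0,0]]
    - [0.6,[0,0,3],[0,0,0]]
    - [0.6,[0,0,3],[0,0,0]]
    - [0.6,[0,0,1.5],[0,0,0]]
    - [0.6,[0,0,0],[0,0,0]]

```text
time_s: 2.28
tool_pos: [0.5145, -0.3592, 0.1119]
tool_rot: [179.7, -0.1, -1.2]
force: [-0.1, -0.1, -0.2]
grip_width: 0.0523
```

```bash
cat > d.py <<'E'
import sys
from h import *
o=env.get_obs(); t=np.array([float(x) for x in sys.argv[1:4]])
Rt=R.from_euler('xyz',o["tool_rot"],degrees=True).as_matrix()
print(o["time_s"],o["tool_pos"].round(4),o["tool_rot"].round(2),o["force"].round(2),round(o["grip_width"],4)); print("tool d cm",(Rt.T@(t-o["tool_pos"])*100).round(2))
E
python3 d.py .517 -.347 .053
python3 - <<'E'
from h import *
o=env.get_obs();c=env.read_camera("wrist"); cv2.imwrite("pics/w3.png",c["image"])
print([np.round(proj(c,p,o)) for p in ((.517,-.347,.086),(.51,-.261,.086))])
E
```

```text
2.2833 [ 0.5145 -0.3592  0.1119] [ 1.797e+02 -1.000e-01 -1.230e+00] [-0.05 -0.12 -0.2 ] 0.0523
tool d cm [ 0.21 -1.26  5.89]
[array([299., 229.]), array([152., 243.])]
```

View pics/w3.png

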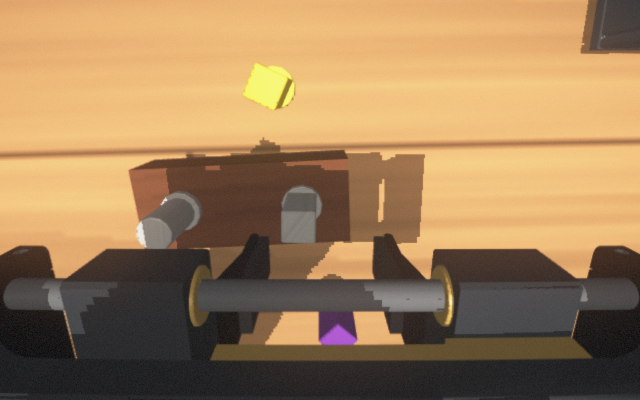

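The square head top is at about (299,227) against a predicted (299,229), so the estimate holds and the arm simply overshot sideways. I'll correct that before lowering.

servo_tool:
  plan:
    - [0.6,[0.3,-1.2,0],[0,0,0]]
    - [0.6,[0,0,0],[0,0,0]]
    - [0.6,[0,0,0],[0,0,0]]

```text
time_s: 2.58
tool_pos: [0.5188, -0.3499, 0.1164]
tool_rot: [179.5, -0.3, -1.4]
force: [0.1, -0.2, -0.4]
grip_width: 0.052
```

```bash
python3 d.py .518 -.347 .053
```

```text
2.5833 [ 0.5188 -0.3499  0.1164] [179.5   -0.33  -1.45] [ 0.09 -0.18 -0.42] 0.052
tool d cm [-0.13 -0.34  6.34]
```

servo_tool:
  plan:
    - [0.6,[-0.1,-0.3,1.5],[0.3,0,0]]
    - [0.6,[0,0,1.5],[0,0,0]]
    - [0.6,[0,0,1],[0,0,0]]
    - [0.6,[0,0,0],[0,0,0]]

```text
time_s: 2.92
tool_pos: [0.5233, -0.3485, 0.0827]
tool_rot: [179.4, -1.0, -1.3]
force: [-1.2, 0.1, -0.4]
grip_width: 0.0523
```

```bash
python3 d.py .518 -.347 .053
```

```text
2.9167 [ 0.5233 -0.3485  0.0827] [179.4   -0.97  -1.32] [-1.2   0.12 -0.43] 0.0523
tool d cm [-0.58 -0.17  2.96]
```

servo_tool:
  plan:
    - [0.6,[-0.5,-0.1,0],[0.5,-1,0]]
    - [0.6,[0,0,1],[0,0,0]]
    - [0.6,[0,0,1],[0,0,0]]
    - [0.6,[0,0,0],[0,0,0]]

```text
time_s: 3.25
tool_pos: [0.5197, -0.3485, 0.0644]
tool_rot: [179.8, -0.1, -1.3]
force: [-1.8, 0.1, 0.1]
grip_width: 0.0522
```

```bash
python3 d.py .518 -.347 .053
```

```text
3.25 [ 0.5197 -0.3485  0.0644] [ 1.7978e+02 -1.1000e-01 -1.3100e+00] [-1.84  0.14  0.14] 0.0522
tool d cm [-0.18 -0.15  1.14]
```

servo_tool:
  plan:
    - [0.6,[-0.2,-0.15,0.5],[0,0,0]]
    - [0.6,[0,0,0.5],[0,0,0]]
    - [0.6,[0,0,0],[0,0,0]]

```text
time_s: 3.5
tool_pos: [0.5175, -0.3469, 0.0531]
tool_rot: [179.8, -0.1, -1.3]
force: [-0.3, -0.6, -1.0]
grip_width: 0.0524
```

```bash
python3 d.py .518 -.347 .053
```

```text
3.5 [ 0.5175 -0.3469  0.0531] [ 1.7979e+02 -1.0000e-01 -1.3200e+00] [-0.33 -0.61 -0.99] 0.0524
tool d cm [0.05 0.01 0.01]
```

servo_tool:
  plan:
    - [0.1,[0,0,0],[0,0,0]]
    - [0.1,[0,0,0],[0,0,0]]
    - [0,[0,0,0],[0,0,0]]
    - [0,[0,0,0],[0,0,0]]
    - [0,[0,0,0],[0,0,0]]
    - [0,[0,0,0],[0,0,0]]
  force: 50

```text
time_s: 4.0
tool_pos: [0.5178, -0.3469, 0.0536]
tool_rot: [179.8, -0.1, -1.3]
force: [-0.1, -0.7, 0.4]
grip_width: 0.0198
```

```bash
python3 d.py .518 -.347 .053
```

```text
4.0 [ 0.5178 -0.3469  0.0536] [ 1.7977e+02 -1.3000e-01 -1.3200e+00] [-0.11 -0.72  0.43] 0.0198
tool d cm [0.02 0.   0.06]
```

servo_tool:
  plan:
    - [0,[0,0,-0.8],[0,0,0]]
    - [0,[0,0,-1.5],[0,0,0]]
    - [0,[0,0,-2],[0,0,0]]
    - [0,[0,0,-2],[0,0,0]]
    - [0,[0,0,-2],[0,0,0]]
    - [0,[0,0,-2],[0,0,0]]
    - [0,[0,0,-1.5],[0,0,0]]
    - [0,[0,0,0],[0,0,0]]
    - [0,[0,0,0],[0,0,0]]

```text
time_s: 4.75
tool_pos: [0.5164, -0.3454, 0.1772]
tool_rot: [179.9, -0.0, -1.3]
force: [-0.3, -0.8, -2.1]
grip_width: 0.0197
```

```bash
python3 d.py .534 .0105 .15
python3 - <<'E'
from h import *
# panel centre from top camera via light-wood mask
c=env.read_camera("top"); cv2.imwrite("pics/t2.png",c["image"])
hsv=cv2.cvtColor(c["image"],cv2.COLOR_BGR2HSV)[160:230,260:335]
g=hsv.astype(int); print(hsv[34,34],hsv[34,12])
m=((g[...,0]>=18)&(g[...,0]<=32)&(g[...,2]>120)).astype(np.uint8)
n,l,s,ce=cv2.connectedComponentsWithStats(m); 
for i in range(1,n):
  if s[i,4]>200:
    q=cv2.minAreaRect(np.argwhere(l==i)[:,::-1].astype(np.float32)); print(s[i],ce[i]+[260,160],q, ray(c,*(ce[i]+[260,160]),.036),ray(c,q[0][0]+260,q[0][1]+160,.036))
E
```

```text
4.75 [ 0.5164 -0.3454  0.1772] [ 1.7988e+02 -1.0000e-02 -1.2800e+00] [-0.3  -0.78 -2.11] 0.0197
tool d cm [  0.97 -35.62   2.64]
[ 23 133 172] [ 13 201 138]
[  16   16   37   37 1075] [294.22139535 194.22418605] ((34.20769500732422, 33.838462829589844), (34.109554290771484, 33.11727523803711), 7.125016689300537) [0.53602755 0.01479723 0.036     ] [0.53730423 0.01482618 0.036     ]
```

servo_tool:
  plan:
    - [0,[0.1,-1.5,0],[0,0,0]]
    - [0,[0.1,-3,0],[0,0,0]]
    - [0,[0.1,-3,0],[0,0,0]]
    - [0,[0.1,-3,0],[0,0,0]]
    - [0,[0.1,-3,0],[0,0,0]]
    - [0,[0.1,-3,0],[0,0,0]]
    - [0,[0.1,-3,0],[0,0,0]]
    - [0,[0.1,-3,0],[0,0,0]]
    - [0,[0.1,-3,0],[0,0,0]]
    - [0,[0.1,-3,0],[0,0,0]]
    - [0,[0.1,-3,0],[0,0,0]]
    - [0,[0,-2,0],[0,0,0]]
    - [0,[0,-1,0],[0,0,0]]
    - [0,[0,0,0],[0,0,0]]
    - [0,[0,0,0],[0,0,0]]

```text
time_s: 6.05
tool_pos: [0.5181, 0.0313, 0.1561]
tool_rot: [-179.5, 2.0, -0.9]
force: [0.9, -0.3, -1.4]
grip_width: 0.0198
```

```bash
python3 d.py .536 .014 .11
python3 - <<'E'
from h import *
o=env.get_obs();c=env.read_camera("wrist"); cv2.imwrite("pics/w4.png",c["image"])
print(proj(c,(.536,.014,.036),o))
E
```

```text
6.05 [0.5181 0.0313 0.1561] [-179.55    1.97   -0.89] [ 0.9  -0.33 -1.4 ] 0.0198
tool d cm [1.97 1.74 4.53]
(np.float64(342.42707624027173), np.float64(162.83383180249007))
```

View pics/w4.png

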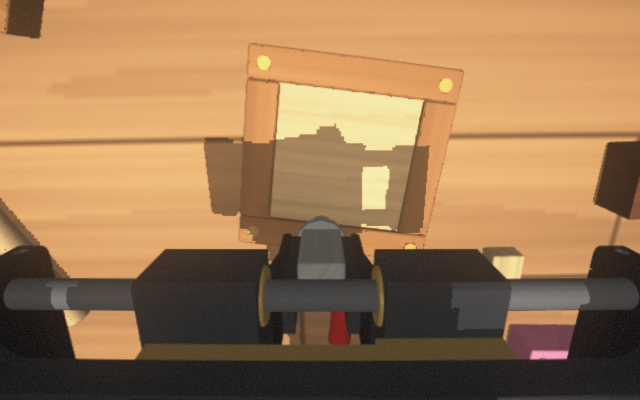

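The wrist view shows the four brass rim studs at about (264,63), (446,86), (410,248) and (253,231). The panel spans the area between (279,82) and (400,234). I'll take the studs' mean as the centre.

```bash
python3 - <<'E'
from h import *
o=env.get_obs();c=env.read_camera("wrist")
P=np.array([ray(c,u,v,.042,o) for u,v in ((264,63),(446,86),(410,248),(253,231))]);print(P.round(4),P.mean(0),[np.linalg.norm(P[i]-P[i-1]).round(4) for i in range(4)])
d=P[1]-P[0];print("yaw",np.degrees(np.arctan2(d[0],-d[1])))
t=env.read_camera("top")
Q=np.array([ray(t,(u+.5)/4-.5+250,(v+.5)/4-.5+150,.042) for u,v in ((105,87),(270,104),(251,268),(85,250))]);print(Q.mean(0))
E
python3 d.py .536 .014 .11
```

```text
[[ 0.6128  0.0716  0.042 ]
 [ 0.5948 -0.0628  0.042 ]
 [ 0.4614 -0.0445  0.042 ]
 [ 0.4791  0.0899  0.042 ]] [0.53703453 0.01353687 0.042     ] [np.float64(0.135), np.float64(0.1357), np.float64(0.1346), np.float64(0.1356)]
yaw -7.639996335818357
[0.53637227 0.01508991 0.042     ]
6.2 [0.5188 0.0293 0.1565] [-179.56    1.92   -1.1 ] [ 0.65 -1.39 -1.73] 0.0196
tool d cm [1.91 1.53 4.58]
```

servo_tool:
  plan:
    - [0,[2.0,1.2,2],[-0.5,1.9,0]]
    - [0,[0,0,2],[0,0,0]]
    - [0,[0,0,1.5],[0,0,0]]
    - [0,[0,0,0],[0,0,0]]
    - [0,[0,0,0],[0,0,0]]

```text
time_s: 6.62
tool_pos: [0.5408, 0.0064, 0.1002]
tool_rot: [179.7, -0.3, -1.9]
force: [0.2, 0.3, -2.2]
grip_width: 0.0195
```

```bash
python3 d.py .543 .014 .078
```

```text
6.6167 [0.5408 0.0064 0.1002] [179.71  -0.28  -1.95] [ 0.22  0.29 -2.17] 0.0195
tool d cm [ 0.18 -0.78  2.22]
```

servo_tool:
  plan:
    - [0,[0.2,-0.6,0.6],[0.3,-0.3,0]]
    - [0,[0,0,0.6],[0,0,0]]
    - [0,[0,0,0.5],[0,0,0]]
    - [0,[0,0,0],[0,0,0]]
    - [0,[0,0,0],[0,0,0]]

```text
time_s: 7.03
tool_pos: [0.5453, 0.0104, 0.0845]
tool_rot: [180.0, -0.2, -2.2]
force: [-0.0, 0.7, -2.3]
grip_width: 0.0197
```

```bash
python3 d.py .543 .014 .078
```

```text
7.0333 [0.5453 0.0104 0.0845] [ 1.80e+02 -1.70e-01 -2.19e+00] [-0.03  0.67 -2.28] 0.0197
tool d cm [-0.24 -0.35  0.65]
```

servo_tool:
  plan:
    - [0,[-0.2,-0.3,0.3],[0,0,0]]
    - [0,[0,0,0.3],[0,0,0]]
    - [0,[0,0,0.2],[0,0,0]]
    - [0,[0,0,0.2],[0,0,0]]

```text
time_s: 7.37
tool_pos: [0.544, 0.0145, 0.075]
tool_rot: [180.0, -0.3, -2.1]
force: [0.2, 0.5, -1.6]
grip_width: 0.0199
```

```bash
python3 d.py .543 .014 .0736
```

```text
7.3667 [0.544  0.0145 0.075 ] [180.    -0.31  -2.13] [ 0.2   0.48 -1.57] 0.0199
tool d cm [-0.1   0.05  0.14]
```

servo_tool:
  plan:
    - [0,[-0.1,0,0.15],[0,-0.3,0]]
    - [0,[0,0,0.15],[0,0,0]]
    - [0,[0,0,0.15],[0,0,0]]

```text
time_s: 7.62
tool_pos: [0.5436, 0.0146, 0.0729]
tool_rot: [179.9, -0.0, -2.1]
force: [-4.9, -0.2, 11.6]
grip_width: 0.0194
```

```bash
python3 d.py .543 .014 .0736
```

```text
7.6167 [0.5436 0.0146 0.0729] [ 1.7993e+02 -2.0000e-02 -2.1200e+00] [-4.93 -0.23 11.62] 0.0194
tool d cm [-0.06  0.07 -0.07]
```

Contact with the panel comes at TCP z ≈ 0.073 with about 13 N. Since the hole is 4–8 mm from the middle, I'll sweep a 6 mm ring in short arcs.

servo_tool:
  plan:
    - [0,[-0.1,-0.28,0.12],[0,0,0]]
    - [0,[-0.2,-0.22,0.12],[0,0,0]]
    - [0,[-0.28,-0.1,0.12],[0,0,0]]

```text
time_s: 7.87
tool_pos: [0.5422, 0.017, 0.0734]
tool_rot: [179.6, -0.5, -2.2]
force: [2.7, -0.9, 3.8]
grip_width: 0.0198
```

```bash
cat > r.py <<'E'
from h import *
o=env.get_obs(); d=(o["tool_pos"]-[.537,.014,0])[:2]*1000
print(o["time_s"],"off mm",d.round(1),"r",np.hypot(*d).round(1),"ang",np.degrees(np.arctan2(d[1],d[0])).round(),"z",o["tool_pos"][2].round(4),o["tool_rot"].round(2),o["force"].round(1))
E
python3 r.py
```

```text
7.8667 off mm [5.2 3. ] r 6.0 ang 30.0 z 0.0734 [179.62  -0.49  -2.25] [ 2.7 -0.9  3.8]
```

servo_tool:
  plan:
    - [0,[-0.22,-0.25,0.14],[0.3,-0.4,0]]
    - [0,[-0.25,-0.2,0.14],[0,0,0]]
    - [0,[-0.28,-0.15,0.14],[0,0,0]]

```text
time_s: 8.12
tool_pos: [0.5407, 0.0191, 0.0734]
tool_rot: [179.7, -0.8, -2.4]
force: [2.4, -2.5, 4.7]
grip_width: 0.0196
```

```bash
python3 r.py
```

```text
8.1167 off mm [3.7 5.1] r 6.3 ang 54.0 z 0.0734 [179.65  -0.82  -2.38] [ 2.4 -2.5  4.7]
```

servo_tool:
  plan:
    - [0,[-0.3,-0.15,0.14],[0.3,-0.7,0]]
    - [0,[-0.3,-0.1,0.14],[0,-0.3,0]]
    - [0,[-0.3,-0.05,0.14],[0,-0.3,0]]

```text
time_s: 8.37
tool_pos: [0.5385, 0.0209, 0.0734]
tool_rot: [179.9, -0.4, -2.5]
force: [3.9, -1.3, 6.0]
grip_width: 0.0196
```

```bash
python3 r.py
```

```text
8.3667 off mm [1.5 6.9] r 7.0 ang 78.0 z 0.0734 [179.89  -0.35  -2.47] [ 3.9 -1.3  6. ]
```

servo_tool:
  plan:
    - [0,[-0.3,0.1,0.14],[0,-0.5,0]]
    - [0,[-0.3,0.1,0.14],[0,-0.3,0]]
    - [0,[-0.3,0.1,0.14],[0,-0.3,0]]
    - [0,[-0.3,0.1,0.14],[0,-0.3,0]]

```text
time_s: 8.7
tool_pos: [0.536, 0.0207, 0.0734]
tool_rot: [-179.8, -0.2, -2.4]
force: [4.4, -0.0, 5.7]
grip_width: 0.0196
```

```bash
python3 r.py
```

```text
8.7 off mm [-1.   6.7] r 6.8 ang 99.0 z 0.0734 [-179.78   -0.18   -2.41] [ 4.4 -0.   5.7]
```

servo_tool:
  plan:
    - [0,[-0.3,0.15,0.14],[-0.2,-0.3,0]]
    - [0,[-0.3,0.15,0.14],[0,-0.2,0]]
    - [0,[-0.3,0.2,0.14],[0,-0.2,0]]
    - [0,[-0.3,0.2,0.14],[0,-0.2,0]]
    - [0,[-0.3,0.2,0.14],[0,-0.2,0]]

```text
time_s: 9.12
tool_pos: [0.5328, 0.0198, 0.0734]
tool_rot: [-179.4, -0.6, -2.2]
force: [3.2, 1.2, 5.9]
grip_width: 0.0198
```

```bash
python3 r.py
```

```text
9.1167 off mm [-4.2  5.8] r 7.2 ang 126.0 z 0.0734 [-179.36   -0.62   -2.22] [3.2 1.2 5.9]
```

servo_tool:
  plan:
    - [0,[-0.1,0.3,0.14],[-0.6,-0.6,0]]
    - [0,[-0.1,0.3,0.14],[-0.3,0,0]]
    - [0,[-0.1,0.3,0.14],[-0.3,0,0]]
    - [0,[-0.1,0.3,0.14],[-0.2,0,0]]
    - [0,[-0.1,0.3,0.14],[-0.2,0,0]]

```text
time_s: 9.53
tool_pos: [0.5325, 0.0198, 0.0734]
tool_rot: [-180.0, -0.7, -1.9]
force: [0.3, 3.0, 8.9]
grip_width: 0.0196
```

```bash
python3 r.py
```

```text
9.5333 off mm [-4.5  5.8] r 7.4 ang 128.0 z 0.0734 [-179.96   -0.69   -1.87] [0.3 3.  8.9]
```

servo_tool:
  plan:
    - [0,[-0.05,0.45,0.1],[0,-0.4,0]]
    - [0,[-0.05,0.45,0.1],[0,0,0]]
    - [0,[-0.05,0.4,0.1],[0,0,0]]

```text
time_s: 9.78
tool_pos: [0.5324, 0.0182, 0.0734]
tool_rot: [-179.2, -0.5, -1.5]
force: [-0.5, 4.6, 8.3]
grip_width: 0.0196
```

```bash
python3 r.py
```

```text
9.7833 off mm [-4.6  4.2] r 6.2 ang 138.0 z 0.0734 [-179.19   -0.55   -1.52] [-0.5  4.6  8.3]
```

servo_tool:
  plan:
    - [0,[-0.12,0.4,0.1],[-0.3,-0.4,0]]
    - [0,[-0.12,0.4,0.1],[-0.3,0,0]]
    - [0,[-0.12,0.4,0.1],[-0.3,0,0]]
    - [0,[-0.1,0.4,0.1],[-0.3,0,0]]

```text
time_s: 10.12
tool_pos: [0.5317, 0.0171, 0.0734]
tool_rot: [-179.3, -0.7, -1.1]
force: [1.1, 6.0, 6.6]
grip_width: 0.0193
```

```bash
python3 r.py
```

```text
10.1167 off mm [-5.3  3.1] r 6.1 ang 149.0 z 0.0734 [-179.34   -0.72   -1.13] [1.1 6.  6.6]
```

servo_tool:
  plan:
    - [0,[-0.1,0.5,0.08],[-0.5,-0.7,0]]
    - [0,[-0.05,0.5,0.08],[0,0,0]]
    - [0,[0,0.5,0.08],[0,0,0]]
    - [0,[0,0.5,0.08],[0,0,0]]

```text
time_s: 10.45
tool_pos: [0.5312, 0.014, 0.0734]
tool_rot: [-178.7, -0.2, -0.6]
force: [-1.5, 6.6, 8.9]
grip_width: 0.0195
```

```bash
python3 r.py
```

```text
10.45 off mm [-5.8 -0. ] r 5.8 ang -180.0 z 0.0734 [-178.71   -0.22   -0.61] [-1.5  6.6  8.9]
```

servo_tool:
  plan:
    - [0,[0.05,0.5,0.08],[-0.6,-0.2,0]]
    - [0,[0.1,0.5,0.08],[-0.3,0,0]]
    - [0,[0.1,0.5,0.08],[-0.3,0,0]]
    - [0,[0.15,0.5,0.08],[-0.3,0,0]]

```text
time_s: 10.78
tool_pos: [0.5319, 0.0132, 0.0733]
tool_rot: [-178.9, 0.4, -0.1]
force: [-3.6, 7.3, 12.0]
grip_width: 0.0193
```

```bash
python3 r.py
```

```text
10.7833 off mm [-5.1 -0.8] r 5.1 ang -171.0 z 0.0733 [-1.7894e+02  3.6000e-01 -1.0000e-01] [-3.6  7.3 12. ]
```

servo_tool:
  plan:
    - [0,[0.05,0.6,0.05],[0,0.3,0]]
    - [0,[0.1,0.6,0.05],[0,0,0]]
    - [0,[0.1,0.5,0.05],[0,0,0]]

```text
time_s: 11.03
tool_pos: [0.5322, 0.0103, 0.0734]
tool_rot: [-178.0, 0.3, 0.4]
force: [-2.0, 5.9, 8.4]
grip_width: 0.0196
```

```bash
python3 r.py
```

```text
11.0333 off mm [-4.8 -3.7] r 6.0 ang -143.0 z 0.0734 [-178.02    0.31    0.39] [-2.   5.9  8.4]
```

servo_tool:
  plan:
    - [0,[0.15,0.4,0.03],[-1.2,0.3,0]]
    - [0,[0.25,0.4,0.06],[-1,0,0]]
    - [0,[0.35,0.4,0.06],[-0.5,0,0]]
    - [0,[0.4,0.3,0.06],[-0.5,0,0]]

```text
time_s: 11.37
tool_pos: [0.534, 0.0106, 0.0733]
tool_rot: [179.7, 1.2, 0.7]
force: [-9.7, 1.9, 18.0]
grip_width: 0.0197
```

```bash
python3 r.py
```

```text
11.3667 off mm [-3.  -3.4] r 4.6 ang -131.0 z 0.0733 [179.66   1.25   0.73] [-9.7  1.9 18. ]
```

servo_tool:
  plan:
    - [0,[0.3,0.5,0],[0,0.6,0]]
    - [0,[0.4,0.5,0.02],[0,0,0]]
    - [0,[0.4,0.4,0.05],[0,0,0]]

```text
time_s: 11.62
tool_pos: [0.5365, 0.0083, 0.0732]
tool_rot: [-179.7, 1.7, 1.2]
force: [-9.5, 4.8, 18.2]
grip_width: 0.0198
```

```bash
python3 r.py
```

```text
11.6167 off mm [-0.5 -5.7] r 5.7 ang -95.0 z 0.0732 [-179.7     1.73    1.18] [-9.5  4.8 18.2]
```

servo_tool:
  plan:
    - [0,[0.3,0.1,0],[0,1.5,0]]
    - [0,[0.4,0,0.03],[0,0.5,0]]
    - [0,[0.5,-0.1,0.05],[0,0,0]]

```text
time_s: 11.87
tool_pos: [0.5375, 0.0088, 0.0731]
tool_rot: [-179.9, 1.2, 1.3]
force: [-11.7, -5.3, 19.3]
grip_width: 0.0195
```

```bash
python3 r.py
```

```text
11.8667 off mm [ 0.5 -5.2] r 5.3 ang -84.0 z 0.0731 [-179.87    1.16    1.27] [-11.7  -5.3  19.3]
```

servo_tool:
  plan:
    - [0,[0.4,0.1,-0.03],[0,1,0]]
    - [0,[0.5,0,0],[0,0,0]]
    - [0,[0.5,-0.1,0.04],[0,0,0]]

```text
time_s: 12.12
tool_pos: [0.5403, 0.0091, 0.0728]
tool_rot: [180.0, 1.6, 1.3]
force: [-10.8, -5.1, 19.1]
grip_width: 0.0194
```

```bash
python3 r.py
```

```text
12.1167 off mm [ 3.3 -4.9] r 5.9 ang -56.0 z 0.0728 [179.99   1.59   1.29] [-10.8  -5.1  19.1]
```

servo_tool:
  plan:
    - [0,[0.3,-0.3,-0.02],[0,1.2,0]]
    - [0,[0.35,-0.4,0],[0,0.3,0]]
    - [0,[0.3,-0.5,0.04],[0,0,0]]

```text
time_s: 12.37
tool_pos: [0.5431, 0.0145, 0.0727]
tool_rot: [179.4, 1.0, 1.1]
force: [-4.0, -9.9, 13.4]
grip_width: 0.0196
```

```bash
python3 r.py
```

```text
12.3667 off mm [6.1 0.5] r 6.1 ang 5.0 z 0.0727 [179.37   0.95   1.12] [-4.  -9.9 13.4]
```

The ring closed at about 6 mm without a drop, and side forces of about 10 N may have pivoted the dog in the jaws. I'll lift, straighten up, and compare the held dog with the earlier picture w4.

servo_tool:
  plan:
    - [0,[0,0,-0.8],[0.6,0.9,0]]
    - [0,[0,0,-1],[0,0,0]]
    - [0,[0,0,-0.5],[0,0,0]]
    - [0,[0,0,0],[0,0,0]]
    - [0,[0,0,0],[0,0,0]]
  force: 60

```text
time_s: 12.78
tool_pos: [0.5376, 0.0172, 0.094]
tool_rot: [-179.8, 0.6, 1.2]
force: [-0.9, 0.2, -2.6]
grip_width: 0.0196
```

```bash
python3 r.py; python3 - <<'E'
from h import *
c=env.read_camera("wrist"); b=c["image"]; cv2.imwrite("pics/w5.png",b); a=cv2.imread("pics/w4.png")
f=lambda i:cv2.resize(i[190:310,260:380],None,fx=3.3,fy=3.3,interpolation=cv2.INTER_CUBIC)
cv2.imwrite("pics/cmp.png",np.hstack([f(a),f(b)]))
E
```

```text
12.7833 off mm [0.6 3.2] r 3.3 ang 79.0 z 0.094 [-179.76    0.64    1.2 ] [-0.9  0.2 -2.6]
```

View pics/cmp.png

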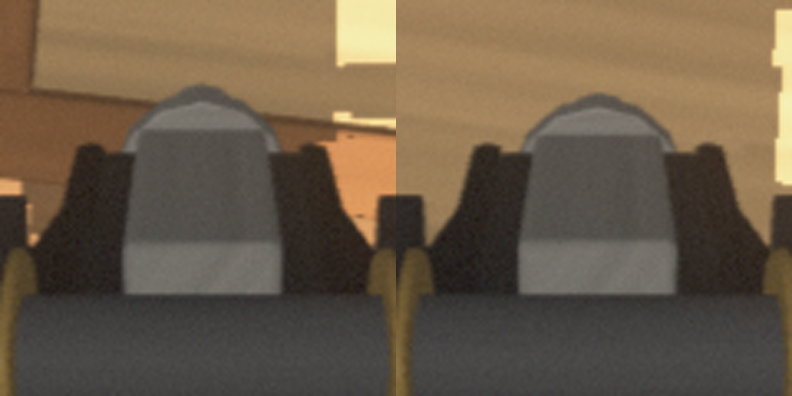

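Comparing the crops, the collar sits about 2.5 px lower in the right-hand one, so the dog has pivoted about 2° with its foot displaced roughly 2 mm toward −x. I'll hold the tool at a pitch of about −2° to make the dog upright. From here I'll search in straight lines along y, the stiff jaw direction, with lighter pressure and x steps made in the air.

servo_tool:
  plan:
    - [0,[0.5,1.0,0.3],[0,2.6,0]]
    - [0,[0,0,0.5],[0,0,0]]
    - [0,[0,0,0.3],[0,0,0]]
    - [0,[0,0,0],[0,0,0]]
    - [0,[0,0,0],[0,0,0]]

```text
time_s: 13.25
tool_pos: [0.5417, 0.0094, 0.0803]
tool_rot: [-179.6, -1.7, 1.3]
force: [-0.2, -0.4, -1.7]
grip_width: 0.0196
```

```bash
python3 r.py;python3 d.py .5427 .007 .075
```

```text
13.25 off mm [ 4.7 -4.6] r 6.6 ang -44.0 z 0.0803 [-179.63   -1.73    1.27] [-0.2 -0.4 -1.7]
13.25 [0.5417 0.0094 0.0803] [-179.63   -1.73    1.27] [-0.19 -0.41 -1.65] 0.0196
tool d cm [0.08 0.24 0.53]
```

servo_tool:
  plan:
    - [0,[0.1,0.25,0.2],[-0.4,0.3,0]]
    - [0,[0,0,0.3],[0,0,0]]
    - [0,[0,0,0.15],[0,0,0]]
    - [0,[0,0,0.1],[0,0,0]]

```text
time_s: 13.58
tool_pos: [0.5437, 0.008, 0.0725]
tool_rot: [180.0, -2.0, 1.3]
force: [-2.0, -0.1, 6.6]
grip_width: 0.0196
```

```bash
python3 r.py
```

```text
13.5833 off mm [ 6.7 -6. ] r 9.0 ang -42.0 z 0.0725 [179.97  -2.01   1.35] [-2.  -0.1  6.6]
```

servo_tool:
  plan:
    - [0,[0,-0.4,0.06],[0,0,0]]
    - [0,[0,-0.4,0.06],[0,0,0]]
    - [0,[0,-0.4,0.06],[0,0,0]]
    - [0,[0,-0.4,0.06],[0,0,0]]
    - [0,[0,-0.4,0.06],[0,0,0]]

```text
time_s: 14.0
tool_pos: [0.5444, 0.0137, 0.0721]
tool_rot: [178.7, -2.0, 1.0]
force: [-2.5, -7.3, 4.5]
grip_width: 0.0196
```

```bash
python3 r.py
```

```text
14.0 off mm [ 7.4 -0.3] r 7.4 ang -2.0 z 0.0721 [178.73  -2.     1.  ] [-2.5 -7.3  4.5]
```

servo_tool:
  plan:
    - [0,[0,0,0.15],[1.2,0,0]]
    - [0,[0,0,0.2],[0,0,0]]

```text
time_s: 14.17
tool_pos: [0.5448, 0.0115, 0.0707]
tool_rot: [179.7, -2.0, 0.9]
force: [-2.7, -1.0, 4.1]
grip_width: 0.0198
```

```bash
python3 r.py
```

```text
14.1667 off mm [ 7.8 -2.5] r 8.2 ang -18.0 z 0.0707 [179.71  -2.01   0.93] [-2.7 -1.   4.1]
```

The dog sank to 0.0707 at low force, so it looks like it is entering the hole. I'll press on gently.

servo_tool:
  plan:
    - [0,[0,0,0.2],[0.2,0,0]]
    - [0,[0,0,0.2],[0,0,0]]
    - [0,[0,0,0.2],[0,0,0]]

```text
time_s: 14.42
tool_pos: [0.5445, 0.0112, 0.0654]
tool_rot: [179.8, -2.0, 0.9]
force: [-3.1, -1.7, 3.3]
grip_width: 0.0193
```

```bash
python3 r.py
```

```text
14.4167 off mm [ 7.5 -2.8] r 8.0 ang -20.0 z 0.0654 [179.82  -1.96   0.92] [-3.1 -1.7  3.3]
```

servo_tool:
  plan:
    - [0,[0,0,0.25],[0,0,0]]
    - [0,[0,0,0.25],[0,0,0]]
    - [0,[0,0,0.25],[0,0,0]]
    - [0,[0,0,0.25],[0,0,0]]

```text
time_s: 14.75
tool_pos: [0.5444, 0.0112, 0.0545]
tool_rot: [179.8, -1.9, 1.0]
force: [-4.0, -3.5, 4.6]
grip_width: 0.0196
```

```bash
python3 r.py
```

```text
14.75 off mm [ 7.4 -2.8] r 8.0 ang -20.0 z 0.0545 [179.75  -1.91   0.97] [-4.  -3.5  4.6]
```

servo_tool:
  plan:
    - [0,[0,0,0.25],[0,0,0]]
    - [0,[0,0,0.25],[0,0,0]]
    - [0,[0,0,0.25],[0,0,0]]
    - [0,[0,0,0.25],[0,0,0]]

```text
time_s: 15.08
tool_pos: [0.5448, 0.0112, 0.0492]
tool_rot: [179.6, -1.8, 1.0]
force: [-11.8, -3.7, 26.0]
grip_width: 0.0198
```

```bash
python3 r.py
```

```text
15.0833 off mm [ 7.8 -2.8] r 8.2 ang -20.0 z 0.0492 [179.61  -1.76   0.95] [-11.8  -3.7  26. ]
```

servo_tool:
  plan:
    - [0,[-0.1,0,0.3],[0,0,0]]
    - [0,[-0.1,0,0.35],[0,0,0]]
    - [0,[0,0,0.35],[0,0,0]]

```text
time_s: 15.33
tool_pos: [0.5449, 0.0113, 0.0492]
tool_rot: [179.4, -1.8, 0.9]
force: [-16.5, -2.7, 32.9]
grip_width: 0.0195
```

```bash
python3 r.py
```

```text
15.3333 off mm [ 7.9 -2.7] r 8.3 ang -19.0 z 0.0492 [179.37  -1.84   0.92] [-16.5  -2.7  32.9]
```

servo_tool:
  plan:
    - [0.5,[0,0,-0.1],[0,0,0]]
    - [0.5,[0,0,0],[0,0,0]]
    - [0.5,[0,0,0],[0,0,0]]
    - [0.5,[0,0,0],[0,0,0]]
    - [0.5,[0,0,-1],[0.5,-1.8,0]]
    - [0.5,[0,0,-2.5],[0,0,0]]
    - [0.5,[0,0,-3],[0,0,0]]
    - [0.5,[0,0,-3],[0,0,0]]
    - [0.5,[0,0,-2],[0,0,0]]
    - [0.5,[0,0,0],[0,0,0]]
    - [0.5,[0,0,0],[0,0,0]]

```text
time_s: 16.25
tool_pos: [0.5446, 0.0172, 0.1632]
tool_rot: [-179.5, 0.1, 1.2]
force: [-1.1, 0.2, -0.8]
grip_width: 0.0437
```

```bash
python3 r.py; python3 - <<'E'
from h import *
o=env.get_obs();c=env.read_camera("wrist"); cv2.imwrite("pics/w6.png",c["image"])
for z in (.042,.082): print(proj(c,(.5435,.011,z),o))
E
```

```text
16.25 off mm [7.6 3.2] r 8.3 ang 23.0 z 0.1632 [-1.7952e+02  1.1000e-01  1.1700e+00] [-1.1  0.2 -0.8]
(np.float64(328.9390675836244), np.float64(189.84463504378485))
(np.float64(329.73078052988467), np.float64(204.60861816913783))
```

View pics/w6.png

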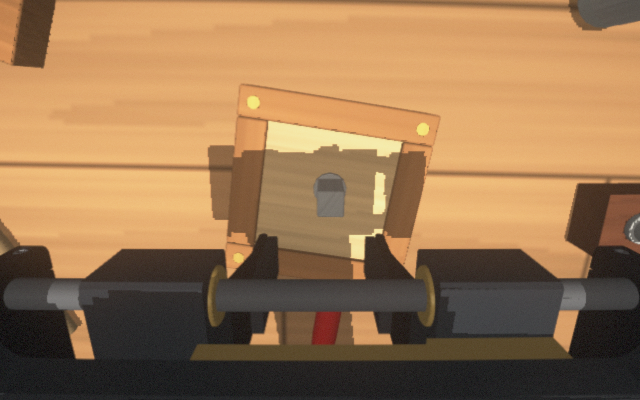

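The dog stands in the panel with its collar at (330,189) and its head top at (330,204). An upright, fully seated dog predicts (329,190) and (330,205). To check the height I'll tap the head with the shut fingers, which also seats it.

servo_tool:
  plan:
    - [0,[-0.1,0.6,1],[-0.4,0,0]]
    - [0,[0,0,2],[0,0,0]]
    - [0,[0,0,2],[0,0,0]]
    - [0,[0,0,1],[0,0,0]]
    - [0,[0,0,0],[0,0,0]]
    - [0,[0,0,0],[0,0,0]]

```text
time_s: 16.8
tool_pos: [0.5385, 0.0099, 0.0908]
tool_rot: [-179.9, 0.8, 1.2]
force: [0.2, 0.1, -0.4]
grip_width: 0.0118
```

```bash
python3 d.py .5435 .011 .082
```

```text
16.8 [0.5385 0.0099 0.0908] [-179.91    0.76    1.23] [ 0.16  0.14 -0.42] 0.0118
tool d cm [ 0.51 -0.1   0.87]
```

servo_tool:
  plan:
    - [0,[0.5,-0.1,0.2],[0,0.8,0]]
    - [0,[0,0,0.2],[0,0,0]]
    - [0,[0,0,0.2],[0,0,0]]
    - [0,[0,0,0.15],[0,0,0]]
    - [0,[0,0,0.15],[0,0,0]]
    - [0,[0,0,0.15],[0,0,0]]

```text
time_s: 17.3
tool_pos: [0.5459, 0.0111, 0.0824]
tool_rot: [-180.0, -0.3, 1.2]
force: [-3.6, -0.3, 13.9]
grip_width: 0.0006
```

```bash
python3 d.py .5435 .011 .082
```

```text
17.3 [0.5459 0.0111 0.0824] [-179.95   -0.33    1.22] [-3.64 -0.33 13.93] 0.0006
tool d cm [-0.24  0.01  0.04]
```

The head top is at 0.0824 m against an expected 0.082 m, so the dog is home. I'll retreat and do a final check.

servo_tool:
  plan:
    - [0,[0,0,-0.5],[0,0,0]]
    - [0,[0,0,-2],[0,0,0]]
    - [0,[0,0,-3],[0,0,0]]
    - [0,[0,0,-3],[0,0,0]]
    - [0,[0,0,-1],[0,0,0]]
    - [0,[0,0,0],[0,0,0]]
    - [0,[0,0,0],[0,0,0]]

```text
time_s: 17.88
tool_pos: [0.5458, 0.0113, 0.1829]
tool_rot: [-180.0, -0.5, 1.3]
force: [0.2, 0.2, -0.1]
grip_width: 0.0002
```

```bash
python3 r.py; python3 - <<'E'
from h import *
o=env.get_obs();c=env.read_camera("wrist");im=c["image"]
cv2.imwrite("pics/w7.png",im)
print([np.round(proj(c,(.5435,.011,z),o)) for z in (.042,.082)])
E
```

```text
17.8833 off mm [ 8.8 -2.7] r 9.2 ang -17.0 z 0.1829 [-179.98   -0.48    1.26] [ 0.2  0.2 -0.1]
[array([321., 187.]), array([321., 199.])]
```

View pics/w7.png

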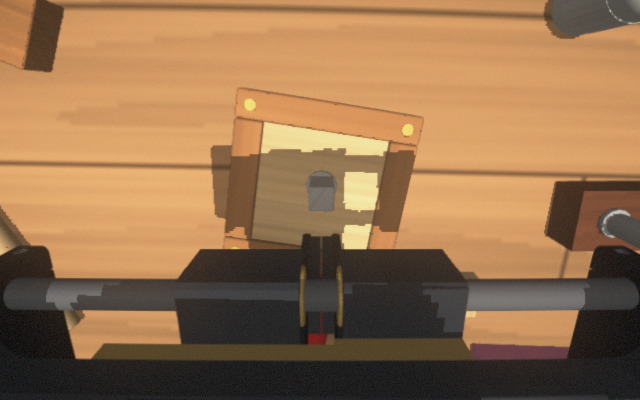

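The last picture shows the dog upright and seated, collar at about (321,186) and head top at about (321,199), as predicted. The round-headed dog is in its holder hole at (620,225), and the gripper is clear.

```bash
python3 -c "
from cell import env
print(env.sign_off())"
```

```text
the job is handed in; nothing more can be done
None
```

The square-headed dog is in the hidden hole and pressed home, and I've released it and handed the job in at about 18 s. No verdict was reported.

**Search:** The first sweep, a ring about 6 mm from the panel's middle, found nothing and pivoted the dog about 2° in the jaws. I corrected the tilt and swept again in straight lines. The dog dropped in about 7–8 mm from the middle. The highest contact I read during the search was about 22 N, well under the 60 N limit. Readings came only between moves, so a brief higher peak could have gone unseen.

**Final checks:**
- **Height:** a tap with the shut fingers put the head top at 0.0824 m, against 0.082 m when fully home. Travel in the grip from panel contact was 23.3 mm of the nominal 24 mm.
- **Upright:** the collar and head top appear within a pixel or two of where an upright, seated dog should be.
- **Gripper:** it is clear of everything, with a force reading near zero.
- **Other items:** the round-headed dog is in its holder hole in the last picture. I never moved near the cup or glue bottle, but I did not measure them again at the end.

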